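Stand the slumped cartons back up in the care-trolley tray

TASK

Two medicine cartons have slumped outwards and lean over the two ends of the divided tray on the care trolley. With the fingertips, gently push each one back up until it stands upright on the tray floor in its own end bay. Do not grip or lift the cartons, and leave the bottles, the gel dispenser and the compress pack standing where they are.

Things in the scene. Friction and masses are not known exactly. Their poses are not given: they have to be found in the camera images.
- tray: Cream plastic tray clipped to the trolley top (fixed), 348 mm long (own y), 112 mm wide (own x), rim 60 mm high, walls 4 mm, floor 5 mm thick. Two cross walls 50 mm high part it into a middle bay (112 mm of y, with two bottles) and two end bays (102 mm of y by 104 mm of x inside). Origin: centre of its underside, on the work surface; z up.
- left_bay (a point): Centre of the floor of the end bay at the tray's own +y end, 5 mm above the work surface.
- right_bay (a point): Centre of the floor of the end bay at the tray's own -y end, 5 mm above the work surface.
- blue_carton: White carton, blue bands, 0.15 kg: 78 (own x) x 42 (y) x 135 mm tall (z). Origin: centre of its base. Starts in the +y end bay leaning outwards 45 deg: outer bottom edge (y=+21) on the floor, outer face on the end rim, top 36 mm past the rim. Pushed up and round at its top edge it turns about its outer bottom edge (a level push slides it); balance at 17 deg, then drops onto its base.
- green_carton: White carton, green bands, 0.16 kg: 74 (own x) x 50 (y) x 118 mm tall (z). Origin: centre of its base. Starts in the -y end bay leaning outwards 41 deg: outer bottom edge (y=-25) on the floor, outer face on the end rim, top 25 mm past the rim. Pushed up and round at its top edge it turns about its outer bottom edge (a level push slides it); balance at 23 deg, then drops onto its base.
- antiseptic: White round bottle with a magenta label and cap, 44 mm across, 115 mm high, standing in the tray's middle bay. Origin: centre of its base.
- saline: White round bottle with a lilac label and white cap, 44 mm across, 105 mm high, standing in the tray's middle bay. Origin: centre of its base.
- gel: Teal hand-gel pump bottle, 72 mm across, 199 mm high, standing on the trolley top to the right of the tray. Origin: centre of its base.
- compresses: White compress pack, 100 by 100 mm, 70 mm high, on the trolley top to the left of the tray. Origin: centre of its underside.

How it is judged:
At the end, for the whole second after the job is handed in: Both cartons stand upright (within 0.06 rad) at rest with the base on the tray floor, each in the end bay it started in (base centre within 35 mm of the bay's centre), and all bystanders are still standing in place (angle between each of blue_carton, green_carton's own z axis and vertical below 0.06 rad and height (world z) of each of blue_carton, green_carton below 0.009 m and horizontal distance between blue_carton and left_bay below 0.035 m and horizontal distance between green_carton and right_bay below 0.035 m and linear speed of each of blue_carton, green_carton below 0.02 m/s and angle between each of antiseptic, saline's own z axis and vertical below 0.1 rad and distance of each of gel, compresses from where it was at the start of the episode below 0.015 m); the robot touches nothing.
It fails at once if a carton is lifted off the tray floor (its base centre rises more than 35 mm above the work surface; it starts at about 20 mm) (height (world z) of any of blue_carton, green_carton above 0.035 m).
It fails at once if a carton is pinched or shoved hard (more than 20 N from the fingers) (contact force between the fingers and blue_carton above 20 N or contact force between the fingers and green_carton above 20 N).
It fails at once if a bottle, the gel dispenser or the compress pack is knocked over or moved by more than 15 mm (distance of any of antiseptic, saline, gel, compresses from where it was at the start of the episode above 0.015 m or angle between any of antiseptic, saline, gel's own z axis and vertical above 0.35 rad).
It also fails if it takes over 54 s, if anything falls off the work surface, if the arm or the gripper's body presses on something with over 40 N, if the wrist force passes 120 N, or if a joint passes its speed limit or range.

ROBOT

A 6-joint arm with a two-finger parallel gripper is mounted at the origin on the work surface. World frame = base frame: x ahead of the robot, y to its left, z up, the work surface at z = 0. Lengths are in m, angles in rad, forces in N, time in s.
With the tool pointing down it reaches from about 0.25 to 0.725 m from the base axis. Payload 4 kg.
Tool frame: the origin (TCP) lies at the very end of the fingers, on their centre line; the grasp point (between the pads) lies 19 mm behind it; z points along the fingers, y is the line along which they close (so a half turn about z gives the same grasp; the last joint's range is limited). The gripper opens to 85 mm and grips with 20 to 120 N. Pads are 22 mm wide; open, the fingers measure 114 mm over their backs; the gripper's body (76 mm by 85 mm) begins 54 mm behind the grasp point. The pads swing forward as they close: fully open they stand 13 mm farther back than shut.
Start: joints at [1.315, 0.241, 0.005, 1.335, 0, 1.571], TCP at [0.127, 0.484, 0.201] pointing down, gripper open.
Joint ranges: [-2.72, 2.72], [-1.05, 1.87], [-1.09, 1.28], [-1.99, 2.15], [-1.42, 1.44], [-3.14, 3.14]. Speed limits (rad/s): [2.79, 2.79, 3.14, 3.14, 3.14, 3.14].

INTERFACE

Orientations are given as a unit quaternion [x, y, z, w].
In Python, from workcell import monitor, viewer, job gives the robot as it stands.
- The arm moves only by the tool arm_command, never from a script. Its argument "increments" is a list of rows, each an object of numbers: "dx", "dy", "dz": the shift along the tool's x, y, z in cm; "wx", "wy", "wz": the turn, a rotation vector about the tool's x, y, z in rad; "grip": the finger opening in cm, from 0 to 8.54. In form: [{"dx": .., "dy": .., "dz": .., "wx": .., "wy": .., "wz": .., "grip": ..}, ...]. A call has 1 to 10 rows; each row is the pose to reach, as a shift and turn from the pose commanded when the call began, along the tool's axes at that moment; what a row does not reach only later rows make up. A row lasts 1/10 s, in which the tool goes at most 50 mm and 8.59 degrees, less where a joint would pass 70% of its speed; a pose out of reach is approached as far as the arm can. A call with a gripper value outside its range is refused whole. The fingers move at their own pace and stop on an object; the grip force is fixed at half the most. Time passes only in rows, so rows that repeat a pose let the fingers close. It gives the time, the measured TCP pose, the force, the opening and the grip force at its end, in the units of the state.
- monitor.get_obs(): the state, without advancing time (a new reading comes with each control period).
- viewer.camera(name): name is "side" or "top" or "wrist"; returns (picture, depth): 480x640x3 uint8, red, green, blue; 480x640 float32, m along the optical axis (not along the pixel's ray), 0 where there is no reading.
- viewer.get_calibration(name): a dict with "fovy" (degrees; the focal length in pixels is half the picture's height over the tangent of half this angle, whatever the lens; pixels are square), "cx", "cy" (the principal point, pixels), "view" (4x4, takes a point from world to camera coordinates). Camera axes: x right, y up, looking along -z (the intrinsics and any distortion apply to the point x, -y, -z); pixel columns grow to the right and rows downward; lengths in m; the calibration is good to about 2 mm. A picture is of the moment at which its call begins: read the wrist's pose just before it. get_calibration takes no time and is no camera call; for the wrist camera it gives the pose at the moment of the call.
- job.job_done(): hands the job in; it is judged then, once.
The state is a dict: "clock": time; "joint_pos": joint angles; "joint_vel": joint speeds; "tau": joint torques, N m; "eef_pos": TCP position; "tool_rot": TCP orientation; "ft_force": force on the tool from outside, world axes, zero at the start; "ft_torque": the same for the moment, N m; "grip_width": finger opening in m; "grasp_force": force on a finger pad.
Only numpy, scipy, OpenCV 4.12 (cv2) and the standard library are available. Lean on these libraries where they do the work, as an engineer would, in place of code of your own. Each camera call takes 0.05 s, during which the arm holds its last target. There are 200 camera calls.

## Working session

There is one attempt and no reset: what is moved stays moved. The work goes in short steps, Python scripts to look and compute and a tool call to move; the robot and the scene stay as the last step left them, time stands still between calls to the robot, and variables do not carry over. Pictures are saved under pics/ and viewed, at most 10 in all, crops included, and the job is handed in when it is done.

Besides the shell and the picture viewer there is one more tool, called after "Request:" in YAML: its name, and indented under it one key for each argument. arm_command: Moves the arm, as the interface text tells. Its arguments: {"type":"object","properties":{"increments":{"type":"array","items":{"type":"object","properties":{"dx":{"type":"number"},"dy":{"type":"number"},"dz":{"type":"number"},"wx":{"type":"number"},"wy":{"type":"number"},"wz":{"type":"number"},"grip":{"type":"number"}}}}},"required":["increments"]}

```bash
mkdir -p pics; cat > h.py <<'E'
import numpy as np, cv2
from workcell import monitor, viewer, job
def K(n):
    c=viewer.get_calibration(n); f=240/np.tan(np.radians(c['fovy'])/2); return c,f
def world(n,d,c,f):
    v,u=np.mgrid[0:480,0:640]
    P=np.stack([(u-c['cx'])/f*d,-(v-c['cy'])/f*d,-d,np.ones_like(d)],-1)
    return (P@np.linalg.inv(np.array(c['view'])).T)[...,:3]
E
python3 - <<'E'
from h import *
o=monitor.get_obs();print(o['eef_pos'],o['tool_rot'],o['clock'])
for n in('side','top'):
    c,f=K(n);p,d=viewer.camera(n);print(n,{k:v for k,v in c.items()if k!='view'},np.round(np.linalg.inv(np.array(c['view'])),3).tolist())
    cv2.imwrite(f'pics/{n}0.png',p[...,::-1]);np.savez(f'{n}0.npz',p=p,d=d,w=world(n,d,c,f))
E
```

```text
[0.1263453  0.48304673 0.20021221] [ 1.27556025e-01  9.91830812e-01 -1.04278882e-03 -1.15231078e-04] 0.0
side {'fovy': 52.47941491152325, 'cx': 319.72448849155114, 'cy': 237.42990180048417} [[-0.997, 0.06, -0.053, 0.463], [-0.08, -0.677, 0.732, 0.809], [0.008, 0.734, 0.679, 0.807], [0.0, 0.0, 0.0, 1.0]]
top {'fovy': 49.93439850773949, 'cx': 326.3937090438566, 'cy': 238.43834654359057} [[-0.005, 0.997, -0.075, 0.415], [-1.0, -0.005, -0.008, -0.018], [-0.008, 0.075, 0.997, 1.232], [0.0, 0.0, 0.0, 1.0]]
```

View pics/top0.png

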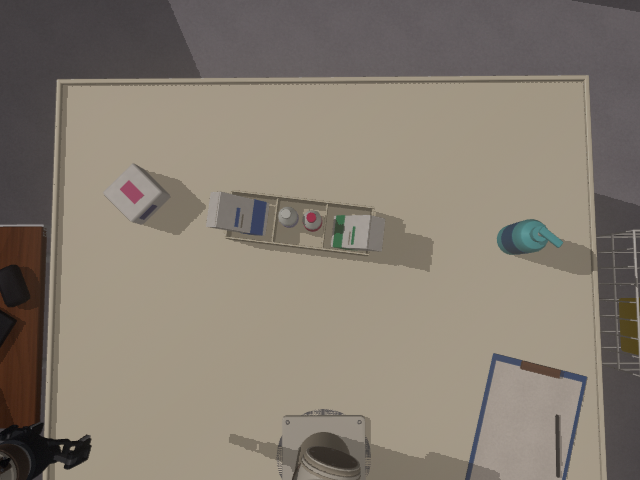

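View pics/side0.png

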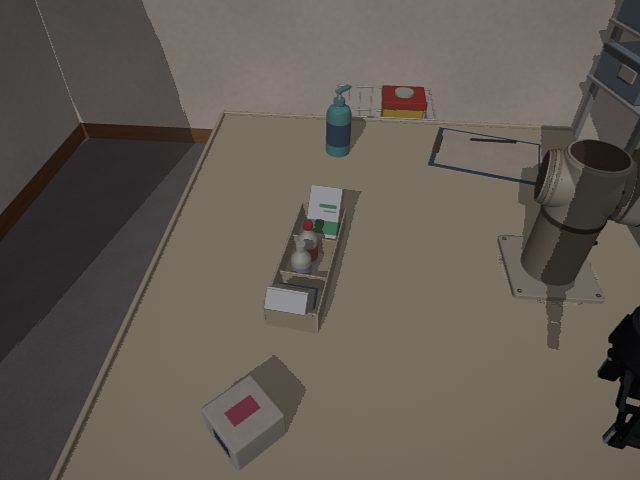

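The top view shows the tray from (232,192) to (370,255). The blue carton leans left, with its top edge at col ~208, and the green one leans right, with its top edge at col ~384. The side view agrees: compresses are near, gel is far. Next I'll enlarge the tray and measure it.

```bash
python3 - <<'E'
from h import *
z=np.load('top0.npz');p=z['p'];w=z['w']
c=cv2.resize(p[180:270,195:395],None,fx=4,fy=4,interpolation=cv2.INTER_CUBIC);cv2.imwrite('pics/top0c.png',c[...,::-1])
for u,v in[(232,192),(373,208),(369,255),(227,240),(300,195),(300,251),(212,195),(209,226),(218,195),(216,230),(265,200),(263,235),(240,215),(382,215),(380,249),(370,215),(345,230),(334,217),(289,217),(312,220),(135,194),(520,235),(300,300)]:
    print((u,v),np.round(w[v,u]*1000).astype(int))
s=np.load('side0.npz')['w']
m=(s[...,2]>.035)&(abs(s[...,0]-.45)<.12)&(abs(s[...,1]-.03)<.3)
for name,W in(('top',w),('side',s)):
    q=W.reshape(-1,3);q=q[(abs(q[:,2]-.06)<.004)&(abs(q[:,0]-.45)<.12)&(abs(q[:,1]-.03)<.25)]
    print(name,len(q),cv2.minAreaRect((q[:,:2]*1000).astype(np.float32)))
E
```

```text
(232, 192) [611 208  57]
(373, 208) [ 572 -116   58]
(369, 255) [ 467 -110    2]
(227, 240) [504 230   3]
(300, 195) [613  55  -4]
(300, 251) [477  55  -1]
(212, 195) [596 243 107]
(209, 226) [527 247 113]
(218, 195) [593 226 126]
(216, 230) [529 257  -1]
(265, 200) [600 139   4]
(263, 235) [513 139  40]
(240, 215) [554 185  85]
(382, 215) [ 563 -142   -4]
(380, 249) [ 476 -127   96]
(370, 215) [ 548 -104  120]
(345, 230) [521 -51  66]
(334, 217) [554 -26  40]
(289, 217) [547  73 105]
(312, 220) [538  22 121]
(135, 194) [605 426  74]
(520, 235) [ 502 -420  138]
(300, 300) [361  55  -3]
top 499 ((517.7015991210938, 54.10767364501953), (103.28214263916016, 348.54150390625), 0.1794978827238083)
side 527 ((536.8638305664062, 52.3642578125), (344.8765563964844, 102.9664535522461), 83.55892944335938)
```

View pics/top0c.png

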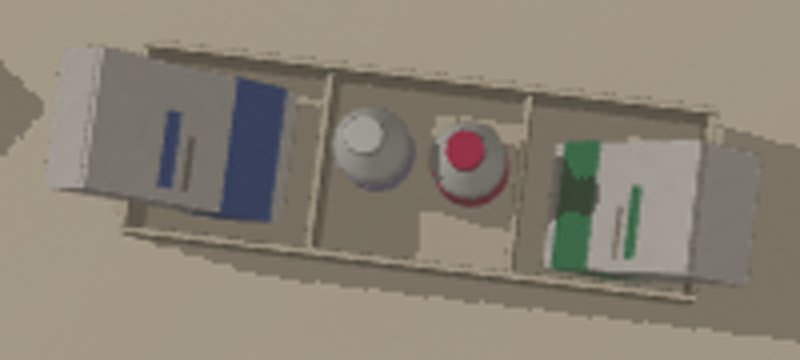

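```bash
cat >> h.py <<'E'
def ray(n,u,v,z):
    c,f=K(n);M=np.linalg.inv(np.array(c['view']));d=M[:3,:3]@[(u-c['cx'])/f,-(v-c['cy'])/f,-1];o=M[:3,3];return o+d*(z-o[2])/d[2]
E
python3 - <<'E'
from h import *
cr=lambda a,b,z:ray('top',a/4+195-.375,b/4+180-.375,z)
R=np.array([cr(*q,.06) for q in[(148,46),(715,112),(692,299),(124,234)]])[:,:2]
L=np.array([[56,174],[56,-174],[-56,-174],[-56,174]])/1000
print(np.round(R*1000,1).tolist(),[round(1000*np.linalg.norm(R[i]-R[(i+1)%4])) for i in range(4)])
T=R.mean(0);H=(L.T@(R-T));th=np.arctan2(H[0,1]-H[1,0],H[0,0]+H[1,1]);c,s=np.cos(th),np.sin(th);A=np.array([[c,-s],[s,c]])
print('T',T,'yaw',th)
pr=lambda *q:np.round((cr(*q)[:2]-T)@A*1000).tolist()
print('blue inner top',pr(103,48,.130),pr(84,190,.130),'outer',pr(65,48,.1),pr(48,187,.1))
print('green inner top',pr(703,144,.127),pr(696,275,.127),'outer',pr(758,152,.094),pr(748,283,.094))
# side camera depth: carton tops in tray frame
w=np.load('side0.npz')['w'];t=(w[...,:2]-T)@A
m=(abs(t[...,0])<.07)&(t[...,1]>.15)&(w[...,2]>.07);q=t[m]*1000;print('blue side extents',q.min(0),q.max(0),w[m][:,2].max())
m=(abs(t[...,0])<.07)&(t[...,1]<-.1)&(w[...,2]>.07);q=t[m]*1000;print('green',q.min(0),q.max(0),w[m][:,2].max())
# rim via side depth
m=(abs(w[...,2]-.058)<.006)&(abs(abs(t[...,0])-.054)<.012)&(abs(t[...,1])<.17);q=t[m]*1000
for sg in(1,-1):k=q[q[:,0]*sg>0];print(sg,len(k),np.median(k[:,0]))
E
```

```text
[[612.7, 208.8], [572.7, -116.4], [465.7, -102.2], [504.4, 221.5]] [328, 108, 326, 109]
T [0.53888948 0.05291789] yaw -0.12120244470518869
blue inner top [40.0, 173.0] [-37.0, 173.0] outer [42.0, 201.0] [-36.0, 200.0]
green inner top [26.0, -155.0] [-44.0, -159.0] outer [30.0, -188.0] [-43.0, -190.0]
blue side extents [-34.35080082 150.26539385] [ 69.94040749 452.31038242] 0.13067185181787344
green [  -69.82467415 -1726.00048718] [  69.48611599 -100.4513714 ] 0.20099493457332285
1 252 57.32149633986066
-1 286 -49.692226352172014
```

Measured 327 mm long: the bays and walls add up to 332 mm, not the quoted 348. With the end wall at ±162 mm, the predicted edges match what I measured: blue inner top 173 and outer 202 against 173/200, green −154/−192 against −157/−189. I'll use that.

```bash
cat >> h.py <<'E'
from scipy.spatial.transform import Rotation as Ro
T=np.array([.539,.053,0]);th=-.121
E=np.array([[np.cos(th),np.sin(th),0],[-np.sin(th),np.cos(th),0],[0,0,1]])  # rows: tray axes
def pose(x,y,z,phi,sg):   # tray coords mm, tilt deg, sg=+1 blue / -1 green
    a=np.radians(phi)*sg; tz=-np.sin(a)*E[1]-np.cos(a)*E[2]; ty=E[0]; tx=np.cross(ty,tz)
    return T+np.array([x,y,z])/1000@E, Ro.from_matrix(np.stack([tx,ty,tz],1))
C={1:dict(x=2,piv=107,h=135),-1:dict(x=-7,piv=114,h=118)}
def push(sg,th_,over,g,phi=None,x=None):  # beside outer face at tilt th_, overlapping the top by over, gap g
    k=C[sg];t=np.radians(th_);s=k['h']-over;n=11+g
    return pose(k['x'] if x is None else x,sg*(k['piv']+s*np.sin(t)+n*np.cos(t)),5+s*np.cos(t)-n*np.sin(t),th_ if phi is None else phi,sg)
def inc(*tg):
    o=monitor.get_obs();p,R=np.array(o['eef_pos']),Ro.from_quat(o['tool_rot'])
    print('t',round(o['clock'],2),'p',np.round(p,3),'F',np.round(o['ft_force'],2))
    for q,r in tg:
        print(np.round(R.inv().apply(q-p)*100,1).tolist(),np.round((R.inv()*r).as_rotvec(),2).tolist(),'->',np.round(q,3))
E
python3 -c "
from h import *
a=push(1,45,20,45)
inc((a[0]+[0,0,.08],a[1]),a)"
```

```text
t 0.1 p [0.126 0.483 0.2  ] F [ 0.38 -0.75  0.52]
[-47.9, -8.5, 7.4] [0.56, -0.64, 1.36] -> [0.568 0.279 0.127]
[-47.9, -8.5, 15.4] [0.56, -0.64, 1.36] -> [0.568 0.279 0.047]
```

Request:
arm_command:
  increments:
    - {"dx":-47.9,"dy":-8.5,"dz":7.4,"wx":0.56,"wy":-0.64,"wz":1.36,"grip":0}
    - {"dx":-47.9,"dy":-8.5,"dz":7.4,"wx":0.56,"wy":-0.64,"wz":1.36,"grip":0}
    - {"dx":-47.9,"dy":-8.5,"dz":7.4,"wx":0.56,"wy":-0.64,"wz":1.36,"grip":0}
    - {"dx":-47.9,"dy":-8.5,"dz":7.4,"wx":0.56,"wy":-0.64,"wz":1.36,"grip":0}
    - {"dx":-47.9,"dy":-8.5,"dz":7.4,"wx":0.56,"wy":-0.64,"wz":1.36,"grip":0}
    - {"dx":-47.9,"dy":-8.5,"dz":7.4,"wx":0.56,"wy":-0.64,"wz":1.36,"grip":0}
    - {"dx":-47.9,"dy":-8.5,"dz":7.4,"wx":0.56,"wy":-0.64,"wz":1.36,"grip":0}
    - {"dx":-47.9,"dy":-8.5,"dz":7.4,"wx":0.56,"wy":-0.64,"wz":1.36,"grip":0}
    - {"dx":-47.9,"dy":-8.5,"dz":7.4,"wx":0.56,"wy":-0.64,"wz":1.36,"grip":0}
    - {"dx":-47.9,"dy":-8.5,"dz":7.4,"wx":0.56,"wy":-0.64,"wz":1.36,"grip":0}

```text
clock: 1.1
eef_pos: [0.5648, 0.2818, 0.1269]
tool_rot: [0.662, 0.658, -0.269, 0.237]
ft_force: [1.8, 2.2, 0.7]
grip_width: 0.0001
grasp_force: 0.0
```

```bash
python3 -c "
from h import *
a=push(1,45,20,45)
inc((a[0]+[0,0,.08],a[1]),a)"
```

```text
t 1.1 p [0.565 0.282 0.127] F [1.83 2.16 0.67]
[-0.2, 0.4, 0.2] [0.04, -0.05, 0.1] -> [0.568 0.279 0.127]
[5.1, 0.7, 6.1] [0.04, -0.05, 0.1] -> [0.568 0.279 0.047]
```

```bash
python3 -c "
from h import *
inc(push(1,45,-20,25),push(1,45,20,12))"
```

```text
t 1.1 p [0.565 0.282 0.127] F [1.83 2.16 0.67]
[3.4, 0.7, 2.0] [0.04, -0.05, 0.1] -> [0.57  0.293 0.089]
[1.9, 0.4, 6.0] [0.04, -0.05, 0.1] -> [0.566 0.256 0.07 ]
```

Request:
arm_command:
  increments:
    - {"dx":3.4,"dy":0.7,"dz":2.0,"wx":0.04,"wy":-0.05,"wz":0.1,"grip":0}
    - {"dx":3.4,"dy":0.7,"dz":2.0,"wx":0.04,"wy":-0.05,"wz":0.1,"grip":0}
    - {"dx":3.0,"dy":0.6,"dz":3.0,"wx":0.04,"wy":-0.05,"wz":0.1,"grip":0}
    - {"dx":2.6,"dy":0.5,"dz":4.0,"wx":0.04,"wy":-0.05,"wz":0.1,"grip":0}
    - {"dx":2.2,"dy":0.4,"dz":5.0,"wx":0.04,"wy":-0.05,"wz":0.1,"grip":0}
    - {"dx":1.9,"dy":0.4,"dz":6.0,"wx":0.04,"wy":-0.05,"wz":0.1,"grip":0}
    - {"dx":1.9,"dy":0.4,"dz":6.0,"wx":0.04,"wy":-0.05,"wz":0.1,"grip":0}

```text
clock: 1.8
eef_pos: [0.5656, 0.2581, 0.0807]
tool_rot: [0.692, 0.615, -0.279, 0.253]
ft_force: [0.2, 0.7, -0.2]
grip_width: 0.0003
grasp_force: 0.0
```

```bash
python3 - <<'E'
from h import *
t,_=viewer.camera('top');s,_=viewer.camera('side')
a=cv2.resize(t[160:260,180:320],(560,400));b=cv2.resize(s[160:360,200:400],(400,400))
cv2.imwrite('pics/a1.png',cv2.resize(np.hstack([a,b]),(800,333))[...,::-1])
inc(*[push(1,x,20,0) for x in(45,40,35,30,25,20)])
E
```

```text
t 1.9 p [0.565 0.259 0.079] F [-0.01 -0.05  0.47]
[-0.8, 0.1, 0.8] [0.01, -0.01, 0.0] -> [0.565 0.247 0.079]
[-1.8, 0.1, 0.8] [0.01, 0.07, 0.0] -> [0.564 0.241 0.086]
[-2.8, 0.1, 0.8] [0.01, 0.16, 0.0] -> [0.563 0.233 0.093]
[-3.8, 0.1, 0.9] [0.01, 0.25, 0.0] -> [0.562 0.226 0.099]
[-4.8, 0.0, 1.1] [0.01, 0.34, 0.0] -> [0.561 0.217 0.105]
[-5.8, 0.0, 1.4] [0.01, 0.42, 0.0] -> [0.56  0.208 0.109]
```

View pics/a1.png

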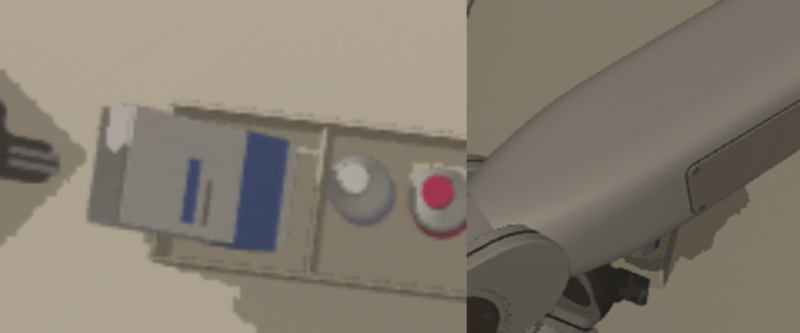

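The fingertip is at crop (57,162) and the carton's outer edge at col ~90. That gap is bigger than planned, so I'll check the camera against the known TCP.

```bash
python3 - <<'E'
from h import *
t=lambda q:np.round((q-T)@E.T*1000)
print('tip',t(ray('top',57/3.333+180,160+162/3.333,.082)),'tcp',t(np.array(monitor.get_obs()['eef_pos'])))
print('outer top edge',t(ray('top',180+101/3.333,160+105/3.333,.1)),t(ray('top',180+89/3.333,160+220/3.333,.1)))
print('NW rim',t(ray('top',180+174/3.333,160+104/3.333,.06)))
p,d=viewer.camera('top');c,f=K('top');w=world('top',d,c,f)
for u in range(188,216,2):print(u,np.round(t(w[209,u])),end=' ')
E
```

```text
tip [  3. 231.  82.] tcp [  1. 208.  79.]
outer top edge [ 42. 202. 100.] [-35. 200. 100.]
NW rim [ 54. 162.  60.]
188 [ -4. 239. 123.] 190 [ -4. 236. 121.] 192 [ -3. 232. 117.] 194 [ -2. 228. 116.] 196 [ -1. 225. 112.] 198 [ 11. 252.  -3.] 200 [ 11. 247.  -1.] 202 [ 12. 242.   0.] 204 [ 12. 236.   2.] 206 [ 13. 233.  -3.] 208 [  3. 202. 101.] 210 [  3. 196. 108.] 212 [  3. 190. 112.] 214 [  3. 185. 117.]
```

```bash
python3 - <<'E'
from h import *
s,_=viewer.camera('wrist');t,_=viewer.camera('top')
a=cv2.resize(t[185:235,160:230],(560,400),interpolation=cv2.INTER_CUBIC)
cv2.imwrite('pics/w1.png',np.hstack([cv2.resize(s,(400,300)),cv2.resize(a,(400,300))])[...,::-1])
E
```

```text
(no output)
```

View pics/w1.png

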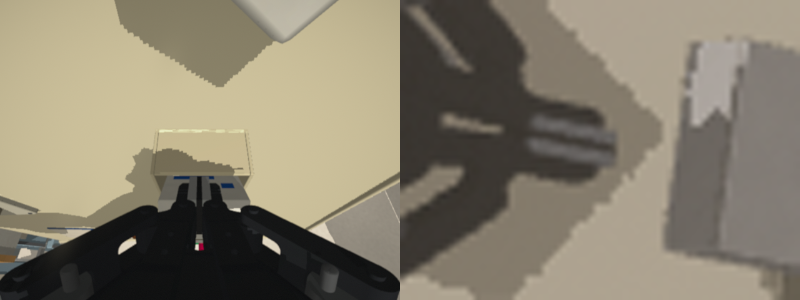

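```bash
python3 - <<'E'
from h import *
o=monitor.get_obs();p=np.array(o['eef_pos']);R=Ro.from_quat(o['tool_rot'])
for n in('top','wrist'):
    c,f=K(n);_,d=viewer.camera(n);w=world(n,d,c,f)
    q=R.inv().apply((w[d>0]-p).reshape(-1,3))*1000
    m=(abs(q[:,1])<14)&(abs(q[:,0])<35)&(q[:,2]>-90)&(q[:,2]<40)
    k=q[m];print(n,len(k))
    for a in range(-90,40,10):
        j=k[(k[:,2]>=a)&(k[:,2]<a+10)]
        if len(j):print(a,len(j),np.round(np.percentile(j[:,0],[0,50,100])),np.round([j[:,1].min(),j[:,1].max()]))
    if n=='wrist':print(np.round(R.inv().apply(np.linalg.inv(np.array(c['view']))[:3,3]-p)*1000))
E
```

```text
top 317
-90 50 [-14.  -9.  13.] [-14.  12.]
-80 54 [-15. -10.  11.] [-13.  14.]
-70 50 [-15.  -8.   6.] [-13.  13.]
-60 48 [-14.  -8.  -1.] [-14.  11.]
-50 49 [-13.  -8.  -2.] [-14.  11.]
-40 24 [-14.  -9.  -0.] [-13.  10.]
-20 42 [-35. -28. -18.] [-14.  13.]
wrist 6342
-90 1212 [-7. 13. 14.] [-14.  14.]
-80 1933 [-11.  13.  15.] [-14.  14.]
-70 1041 [-11.  10.  14.] [-13.  12.]
-60 803 [ 7. 12. 13.] [-14.  14.]
-50 714 [ 7.  9. 13.] [-13.  14.]
-40 311 [ 8. 12. 13.] [-13.  13.]
30 328 [-23. -15. -13.] [-14.  14.]
[  69.   -0. -171.]
```

Both cameras show the closed fingers really end about 34 mm short of the reported TCP. I'll measure that end exactly, then plan with about 14 mm of visible overlap. That still keeps the nominal TCP clear of the rim.

```bash
python3 - <<'E'
from h import *
o=monitor.get_obs();p=np.array(o['eef_pos']);R=Ro.from_quat(o['tool_rot'])
c,f=K('wrist');_,d=viewer.camera('wrist');w=world('wrist',d,c,f)
q=R.inv().apply((w[d>0]-p).reshape(-1,3))*1000
m=(abs(q[:,1])<14)&(q[:,0]>3)&(q[:,2]>-60)&(q[:,2]<10);print('tip z',np.percentile(q[m][:,2],[90,99,100]))
inc(push(1,45,48,8),*[push(1,x,48,1) for x in(45,42,39,36,33,30,27,24,21)])
E
```

```text
tip z [4.98331268 9.51513101 9.99646555]
t 2.2 p [0.564 0.259 0.071] F [ 0.38 -0.72 -0.43]
[-0.5, 0.2, 3.1] [0.0, -0.01, 0.01] -> [0.563 0.233 0.053]
[-1.2, 0.2, 3.1] [0.0, -0.01, 0.01] -> [0.562 0.228 0.058]
[-1.7, 0.2, 3.0] [0.0, 0.05, 0.01] -> [0.562 0.226 0.062]
[-2.1, 0.1, 3.0] [0.0, 0.1, 0.01] -> [0.562 0.223 0.065]
[-2.6, 0.1, 3.0] [0.0, 0.15, 0.01] -> [0.561 0.219 0.068]
[-3.0, 0.1, 3.0] [0.0, 0.2, 0.01] -> [0.561 0.216 0.071]
[-3.5, 0.1, 3.0] [0.0, 0.26, 0.01] -> [0.56  0.212 0.074]
[-4.0, 0.1, 3.1] [0.0, 0.31, 0.01] -> [0.56  0.209 0.077]
[-4.4, 0.1, 3.2] [0.0, 0.36, 0.01] -> [0.559 0.205 0.08 ]
[-4.9, 0.1, 3.3] [0.0, 0.41, 0.01] -> [0.559 0.201 0.082]
```

```bash
python3 - <<'E'
from h import *
_=viewer.camera('side')
o=monitor.get_obs();p=np.array(o['eef_pos']);R=Ro.from_quat(o['tool_rot']);print(p)
for n in('top','wrist'):
    c,f=K(n);_,d=viewer.camera(n);w=world(n,d,c,f)
    q=R.inv().apply((w[d>0]-p).reshape(-1,3))*1000
    m=(abs(q[:,1])<14)&(abs(q[:,0])<25)&(q[:,2]>-60)&(q[:,2]<40);k=q[m]
    print(n,[(a,(np.round(np.median(k[(k[:,2]>=a)&(k[:,2]<a+5),0])) if ((k[:,2]>=a)&(k[:,2]<a+5)).any() else '-')) for a in range(-60,40,5)])
E
```

```text
[0.56421016 0.25842718 0.0708489 ]
top [(-60, np.float64(-7.0)), (-55, np.float64(-7.0)), (-50, np.float64(-9.0)), (-45, np.float64(-8.0)), (-40, np.float64(-9.0)), (-35, np.float64(-6.0)), (-30, '-'), (-25, '-'), (-20, np.float64(-24.0)), (-15, '-'), (-10, '-'), (-5, '-'), (0, '-'), (5, '-'), (10, '-'), (15, '-'), (20, '-'), (25, '-'), (30, '-'), (35, '-')]
wrist [(-60, np.float64(11.0)), (-55, np.float64(8.0)), (-50, np.float64(8.0)), (-45, np.float64(11.0)), (-40, np.float64(11.0)), (-35, np.float64(11.0)), (-30, '-'), (-25, '-'), (-20, '-'), (-15, '-'), (-10, '-'), (-5, '-'), (0, '-'), (5, '-'), (10, '-'), (15, '-'), (20, '-'), (25, '-'), (30, np.float64(-17.0)), (35, np.float64(-17.0))]
```

Settled, and the fingers still end at tool z ≈ −32. Slide under the overhang, then turn the tool with the carton in small steps.

Request:
arm_command:
  increments:
    - {"dx":-0.3,"dy":0.2,"dz":1.5,"wy":-0.01,"wz":0.01,"grip":0}
    - {"dx":-0.5,"dy":0.2,"dz":3.1,"wy":-0.01,"wz":0.01,"grip":0}
    - {"dx":-0.5,"dy":0.2,"dz":3.1,"wy":-0.01,"wz":0.01,"grip":0}
    - {"dx":-0.5,"dy":0.2,"dz":3.1,"wy":-0.01,"wz":0.01,"grip":0}
    - {"dx":-0.8,"dy":0.2,"dz":3.1,"wy":-0.01,"wz":0.01,"grip":0}
    - {"dx":-1.2,"dy":0.2,"dz":3.1,"wy":-0.01,"wz":0.01,"grip":0}
    - {"dx":-1.4,"dy":0.2,"dz":3.1,"wy":0.02,"wz":0.01,"grip":0}
    - {"dx":-1.7,"dy":0.2,"dz":3.0,"wy":0.05,"wz":0.01,"grip":0}

```text
validation failed for argument at $.in...
```

```bash
cat >> h.py <<'E'
def look(name):
    t,d=viewer.camera('top');c,f=K('top');w=world('top',d,c,f)
    cv2.imwrite(f'pics/{name}.png',cv2.resize(t[170:270,185:405],(792,360),interpolation=cv2.INTER_CUBIC)[...,::-1])
    q=(w-T)@E.T*1000
    for xx in (-15,20):
        for lo,hi in((110,240),(-240,-90)):
            m=(abs(q[...,0]-xx)<5)&(q[...,1]>lo)&(q[...,1]<hi)&(q[...,2]>70)&(q[...,2]<160);k=q[m];k=k[np.argsort(k[:,1])];print(xx,np.round(k[::3,1:]).astype(int).tolist())
E
python3 -c "
from h import *
look('b1')
inc(*[push(1,x,48,1) for x in(42,39,36,33,30,27,24,21,18,15)])"
```

```text
-15 [[113, 70], [115, 73], [116, 74], [117, 72], [119, 74], [121, 77], [122, 79], [123, 74], [125, 79], [126, 78], [126, 84], [128, 87], [128, 86], [130, 87], [132, 90], [132, 91], [134, 89], [135, 97], [137, 88], [138, 97], [140, 93], [141, 99], [142, 97], [143, 101], [145, 104], [146, 101], [147, 102], [148, 100], [150, 103], [151, 109], [152, 105], [153, 106], [155, 112], [155, 107], [157, 112], [157, 111], [159, 111], [161, 114], [161, 119], [162, 116], [164, 119], [165, 121], [166, 121], [167, 126], [168, 123], [169, 126], [170, 129], [172, 125], [173, 126], [174, 125], [175, 129], [178, 126], [179, 125], [180, 123], [183, 116], [184, 121], [186, 118], [188, 114], [189, 115], [192, 107], [193, 111], [195, 107], [197, 103], [199, 103], [200, 99], [202, 99], [230, 104], [233, 102], [233, 108], [236, 108], [238, 108], [240, 118]]
-15 [[-190, 95], [-188, 95], [-186, 97], [-185, 101], [-183, 99], [-181, 97], [-181, 101], [-178, 102], [-176, 104], [-175, 109], [-174, 107], [-171, 109], [-171, 110], [-169, 111], [-167, 112], [-166, 114], [-164, 116], [-162, 118], [-161, 120], [-160, 11
[... 1832 characters left out ...]
[-116, 83], [-114, 77], [-113, 81], [-111, 73], [-109, 77], [-109, 74]]
t 2.4 p [0.564 0.258 0.07 ] F [-0.4  -0.34 -0.45]
[-1.7, 0.2, 2.9] [0.0, 0.05, 0.01] -> [0.562 0.226 0.062]
[-2.2, 0.2, 2.9] [0.0, 0.1, 0.01] -> [0.562 0.223 0.065]
[-2.6, 0.2, 2.9] [0.0, 0.15, 0.01] -> [0.561 0.219 0.068]
[-3.1, 0.2, 2.9] [0.0, 0.21, 0.01] -> [0.561 0.216 0.071]
[-3.5, 0.2, 2.9] [0.0, 0.26, 0.01] -> [0.56  0.212 0.074]
[-4.0, 0.2, 3.0] [0.0, 0.31, 0.01] -> [0.56  0.209 0.077]
[-4.4, 0.1, 3.1] [0.0, 0.36, 0.01] -> [0.559 0.205 0.08 ]
[-4.9, 0.1, 3.2] [0.0, 0.41, 0.01] -> [0.559 0.201 0.082]
[-5.3, 0.1, 3.3] [0.0, 0.47, 0.01] -> [0.559 0.197 0.084]
[-5.8, 0.1, 3.5] [0.0, 0.52, 0.01] -> [0.558 0.193 0.086]
```

The rows need every key, so the call was refused and nothing moved. The depth profile matches the carton model: blue peak (173,129) mm, outer edge (202,99) mm.

Request:
arm_command:
  increments:
    - {"dx":-0.3,"dy":0.2,"dz":1.5,"wx":0,"wy":-0.01,"wz":0.01,"grip":0}
    - {"dx":-0.5,"dy":0.2,"dz":3.0,"wx":0,"wy":-0.01,"wz":0.01,"grip":0}
    - {"dx":-0.5,"dy":0.2,"dz":3.0,"wx":0,"wy":-0.01,"wz":0.01,"grip":0}
    - {"dx":-0.5,"dy":0.2,"dz":3.0,"wx":0,"wy":-0.01,"wz":0.01,"grip":0}
    - {"dx":-0.8,"dy":0.2,"dz":3.0,"wx":0,"wy":-0.01,"wz":0.01,"grip":0}
    - {"dx":-1.2,"dy":0.2,"dz":3.0,"wx":0,"wy":-0.01,"wz":0.01,"grip":0}
    - {"dx":-1.4,"dy":0.2,"dz":2.9,"wx":0,"wy":0.02,"wz":0.01,"grip":0}
    - {"dx":-1.7,"dy":0.2,"dz":2.9,"wx":0,"wy":0.05,"wz":0.01,"grip":0}

```text
clock: 3.2
eef_pos: [0.5626, 0.2264, 0.0622]
tool_rot: [0.7, 0.619, -0.265, 0.238]
ft_force: [0.3, -0.2, -0.4]
grip_width: 0.0001
grasp_force: 0.2
```

```bash
sed -i 's/(-15,20)/(20,)/; s/k\[::3,1:\]/k[::8,1:]/' h.py; python3 -c "
from h import *
look('b2')
inc(*[push(1,x,48,1) for x in(42,39,36,33,30,27,24,21,18,15)])"
```

```text
20 [[111, 70], [115, 75], [118, 80], [122, 85], [125, 86], [128, 85], [132, 94], [135, 100], [138, 98], [141, 100], [144, 112], [148, 111], [151, 112], [153, 117], [157, 112], [159, 124], [163, 129], [165, 124], [168, 132], [173, 126], [177, 123], [182, 118], [189, 110], [193, 107], [220, 128], [222, 119], [225, 130], [228, 129], [233, 149], [237, 121]]
20 [[-189, 94], [-186, 97], [-181, 100], [-177, 103], [-172, 107], [-169, 110], [-165, 118], [-160, 121], [-156, 123], [-153, 123], [-149, 118], [-145, 114], [-141, 110], [-137, 104], [-132, 105], [-128, 100], [-124, 89], [-120, 90], [-116, 81], [-111, 75], [-107, 71]]
t 3.25 p [0.563 0.226 0.064] F [ 1.35  0.36 -0.19]
[0.2, -0.1, 0.2] [0.0, -0.01, -0.01] -> [0.562 0.226 0.062]
[-0.3, -0.1, 0.2] [0.0, 0.05, -0.01] -> [0.562 0.223 0.065]
[-0.8, -0.1, 0.1] [0.0, 0.1, -0.01] -> [0.561 0.219 0.068]
[-1.2, -0.1, 0.1] [0.0, 0.15, -0.01] -> [0.561 0.216 0.071]
[-1.7, -0.1, 0.1] [0.01, 0.2, -0.01] -> [0.56  0.212 0.074]
[-2.1, -0.1, 0.2] [0.01, 0.26, -0.01] -> [0.56  0.209 0.077]
[-2.6, -0.1, 0.2] [0.01, 0.31, -0.01] -> [0.559 0.205 0.08 ]
[-3.0, -0.1, 0.3] [0.01, 0.36, -0.01] -> [0.559 0.201 0.082]
[-3.5, -0.1, 0.4] [0.01, 0.41, -0.01] -> [0.559 0.197 0.084]
[-3.9, -0.1, 0.6] [0.01, 0.46, -0.01] -> [0.558 0.193 0.086]
```

View pics/b2.png

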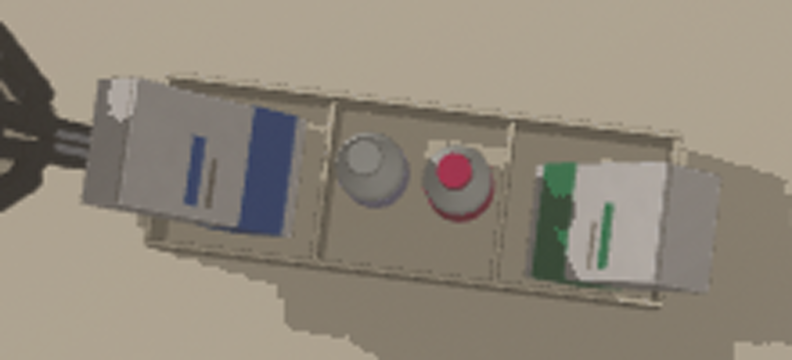

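The finger is under the blue carton's overhang at (90,145), and the carton has started to rise, with its peak at (168,132) mm. I'll continue along the arc.

Request:
arm_command:
  increments:
    - {"dx":-0.1,"dy":-0.1,"dz":0.1,"wx":0,"wy":0.02,"wz":0,"grip":0}
    - {"dx":-0.3,"dy":-0.1,"dz":0.1,"wx":0,"wy":0.05,"wz":0,"grip":0}
    - {"dx":-0.5,"dy":-0.1,"dz":0.1,"wx":0,"wy":0.08,"wz":0,"grip":0}
    - {"dx":-0.8,"dy":-0.1,"dz":0.1,"wx":0,"wy":0.1,"wz":0,"grip":0}
    - {"dx":-1.0,"dy":-0.1,"dz":0.1,"wx":0,"wy":0.13,"wz":0,"grip":0}
    - {"dx":-1.2,"dy":-0.1,"dz":0.1,"wx":0,"wy":0.15,"wz":0,"grip":0}
    - {"dx":-1.5,"dy":-0.1,"dz":0.1,"wx":0,"wy":0.18,"wz":0,"grip":0}
    - {"dx":-1.7,"dy":-0.1,"dz":0.1,"wx":0,"wy":0.2,"wz":0,"grip":0}
    - {"dx":-1.9,"dy":-0.1,"dz":0.1,"wx":0,"wy":0.23,"wz":0,"grip":0}
    - {"dx":-2.1,"dy":-0.1,"dz":0.2,"wx":0,"wy":0.26,"wz":0,"grip":0}

```text
clock: 4.25
eef_pos: [0.5594, 0.209, 0.075]
tool_rot: [0.729, 0.644, -0.172, 0.156]
ft_force: [-0.3, -0.1, 0.3]
grip_width: 0.0001
grasp_force: 0.1
```

```bash
python3 -c "
from h import *
look('b3')
inc(*[push(1,x,48,1) for x in(27,24,21,18,15,12,9,6)])"
```

```text
20 [[110, 99], [112, 105], [116, 106], [118, 115], [122, 123], [124, 121], [127, 132], [130, 128], [132, 138], [136, 142], [139, 140], [143, 139], [147, 137], [150, 133], [155, 132], [159, 133], [163, 126], [168, 123], [185, 143], [187, 156], [190, 151], [196, 153], [204, 149]]
20 [[-189, 91], [-186, 94], [-182, 100], [-179, 102], [-174, 107], [-170, 116], [-167, 113], [-162, 115], [-158, 123], [-153, 122], [-149, 121], [-145, 117], [-141, 111], [-137, 105], [-133, 101], [-128, 96], [-124, 94], [-120, 88], [-116, 83], [-112, 80], [-107, 73]]
t 4.3 p [0.56  0.208 0.076] F [-0.53 -0.67  1.  ]
[0.0, 0.0, -0.1] [0.0, -0.0, -0.0] -> [0.56  0.209 0.077]
[-0.4, 0.0, -0.2] [0.0, 0.05, -0.0] -> [0.559 0.205 0.08 ]
[-0.9, 0.0, -0.2] [0.0, 0.1, -0.0] -> [0.559 0.201 0.082]
[-1.3, 0.0, -0.2] [0.0, 0.15, -0.0] -> [0.559 0.197 0.084]
[-1.8, 0.0, -0.2] [0.01, 0.21, -0.0] -> [0.558 0.193 0.086]
[-2.3, 0.0, -0.2] [0.01, 0.26, -0.0] -> [0.558 0.189 0.088]
[-2.7, 0.0, -0.1] [0.01, 0.31, -0.0] -> [0.557 0.184 0.089]
[-3.2, 0.0, 0.0] [0.01, 0.36, -0.0] -> [0.556 0.18  0.09 ]
```

On track: the top face runs from (136,142) to (170,122) mm, about 28° of lean, and the pivot hasn't slid.

Request:
arm_command:
  increments:
    - {"dx":-0.2,"dy":0,"dz":-0.1,"wx":0,"wy":0.03,"wz":0,"grip":0}
    - {"dx":-0.4,"dy":0,"dz":-0.2,"wx":0,"wy":0.05,"wz":0,"grip":0}
    - {"dx":-0.7,"dy":0,"dz":-0.2,"wx":0,"wy":0.08,"wz":0,"grip":0}
    - {"dx":-0.9,"dy":0,"dz":-0.2,"wx":0,"wy":0.1,"wz":0,"grip":0}
    - {"dx":-1.1,"dy":0,"dz":-0.2,"wx":0,"wy":0.13,"wz":0,"grip":0}
    - {"dx":-1.3,"dy":0,"dz":-0.2,"wx":0,"wy":0.15,"wz":0,"grip":0}
    - {"dx":-1.5,"dy":0,"dz":-0.2,"wx":0,"wy":0.18,"wz":0,"grip":0}
    - {"dx":-1.7,"dy":0,"dz":-0.2,"wx":0,"wy":0.2,"wz":0,"grip":0}
    - {"dx":-1.9,"dy":0,"dz":-0.2,"wx":0,"wy":0.22,"wz":0,"grip":0}
    - {"dx":-2.0,"dy":0,"dz":-0.2,"wx":0,"wy":0.23,"wz":0,"grip":0}

```text
clock: 5.3
eef_pos: [0.5573, 0.1916, 0.0859]
tool_rot: [0.744, 0.657, -0.088, 0.081]
ft_force: [-0.5, -0.2, -0.5]
grip_width: -0.0002
grasp_force: 0.0
```

```bash
python3 -c "
from h import *
look('b4')
inc(*[push(1,x,48,1) for x in(12,9,6,3,0)])"
```

```text
20 [[152, 156]]
20 [[-189, 98], [-184, 98], [-179, 105], [-176, 105], [-172, 106], [-167, 113], [-163, 119], [-160, 119], [-155, 121], [-151, 121], [-147, 120], [-143, 119], [-139, 107], [-135, 105], [-131, 98], [-126, 98], [-124, 92], [-119, 87], [-115, 83], [-111, 73], [-107, 74]]
t 5.35 p [0.557 0.191 0.086] F [-0.58  0.19  0.54]
[-0.3, 0.0, -0.1] [0.0, 0.03, -0.0] -> [0.558 0.189 0.088]
[-0.8, 0.1, -0.1] [0.0, 0.08, -0.0] -> [0.557 0.184 0.089]
[-1.2, 0.1, -0.1] [0.0, 0.13, -0.0] -> [0.556 0.18  0.09 ]
[-1.7, 0.1, -0.1] [0.0, 0.19, -0.0] -> [0.556 0.175 0.091]
[-2.1, 0.1, -0.1] [0.0, 0.24, -0.0] -> [0.555 0.171 0.092]
```

```bash
python3 - <<'E'
from h import *
look('b5')
t,d=viewer.camera('top');c,f=K('top');q=(world('top',d,c,f)-T)@E.T*1000
m=(abs(q[...,0])<50)&(q[...,1]>50)&(q[...,1]<125)&(q[...,2]>115)&(q[...,2]<150);k=q[m]
print(len(k),np.percentile(k,[2,50,98],axis=0).round()); A=np.c_[k[:,:2],np.ones(len(k))];print(np.linalg.lstsq(A,k[:,2],rcond=None)[0])
E
```

```text
20 [[151, 159]]
20 [[-189, 96], [-186, 96], [-181, 102], [-176, 107], [-172, 107], [-167, 112], [-163, 114], [-160, 120], [-155, 124], [-151, 124], [-147, 113], [-143, 117], [-139, 106], [-135, 105], [-131, 98], [-126, 96], [-122, 91], [-118, 83], [-114, 84], [-109, 79], [-105, 71]]
734 [[-36.  52. 134.]
 [  2.  72. 140.]
 [ 40.  92. 145.]]
[1.23684302e-02 1.11299930e-01 1.32049638e+02]
```

View pics/b5.png

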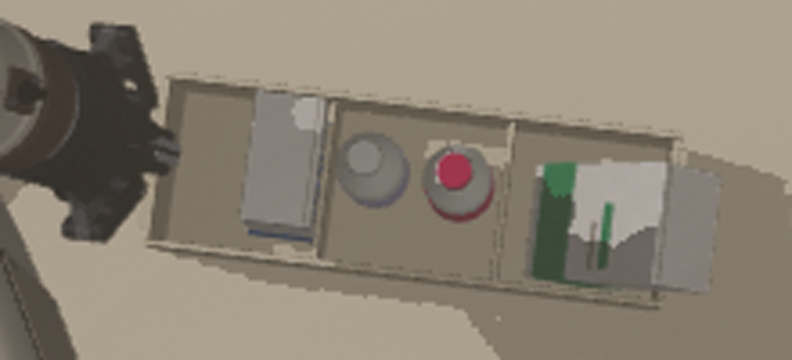

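The blue carton is back in the bay, standing but tilted inwards about 0.11 rad, probably still rocking. I'll back the tool off outwards and up, then recheck.

Request:
arm_command:
  increments:
    - {"dx":2,"dy":0,"dz":0,"wx":0,"wy":0,"wz":0,"grip":0}
    - {"dx":4,"dy":0,"dz":-4,"wx":0,"wy":0.1,"wz":0,"grip":0}
    - {"dx":4,"dy":0,"dz":-9,"wx":0,"wy":0.2,"wz":0,"grip":0}
    - {"dx":4,"dy":0,"dz":-14,"wx":0,"wy":0.25,"wz":0,"grip":0}
    - {"dx":4,"dy":0,"dz":-17,"wx":0,"wy":0.25,"wz":0,"grip":0}
    - {"dx":4,"dy":0,"dz":-17,"wx":0,"wy":0.25,"wz":0,"grip":0}

```text
clock: 6.05
eef_pos: [0.5687, 0.2729, 0.2475]
tool_rot: [0.749, 0.663, 0.011, 0.0]
ft_force: [0.2, -0.1, 0.1]
grip_width: 0.0005
grasp_force: 0.0
```

```bash
cat >> h.py <<'E'
def face(lo,hi,z0,z1):
    t,d=viewer.camera('top');c,f=K('top');q=(world('top',d,c,f)-T)@E.T*1000
    m=(abs(q[...,0])<52)&(q[...,1]>lo)&(q[...,1]<hi)&(q[...,2]>z0)&(q[...,2]<z1);k=q[m]
    A=np.c_[k[:,:2],np.ones(len(k))];print(len(k),np.percentile(k,[2,50,98],axis=0).round().tolist(),'slope',np.linalg.lstsq(A,k[:,2],rcond=None)[0].round(3))
E
python3 -c "
from h import *
face(45,140,115,150)
inc((pose(-7,-100,320,0,-1)),)"
```

```text
755 [[-36.0, 60.0, 124.0], [1.0, 79.0, 140.0], [40.0, 100.0, 144.0]] slope [1.00000e-02 9.70000e-02 1.31292e+02]
t 6.1 p [0.568 0.272 0.244] F [-0.15 -0.57 -0.55]
[-32.0, -0.8, -8.0] [0.01, -0.01, -0.0] -> [ 0.52  -0.045  0.32 ]
```

```bash
cat >> h.py <<'E'
def edge(sg,th_,phi,ov,g):   # finger flat against the top outer edge
    k=C[sg];t=np.radians(th_);a=np.radians(phi);n=11+g
    return pose(k['x'],sg*(k['piv']+k['h']*np.sin(t)+n*np.cos(a)-ov*np.sin(a)),5+k['h']*np.cos(t)-n*np.sin(a)-ov*np.cos(a),phi,sg)
E
python3 -c "
from h import *
inc(pose(-7,-60,300,10,-1),edge(-1,41,33,-60,30))
w=np.load('top0.npz')['w'];q=w[215:262,495:552].reshape(-1,3);q=q[q[:,2]>.06];print('gel',q.min(0),q.max(0))
"
```

```text
t 6.1 p [0.568 0.272 0.244] F [-0.15 -0.57 -0.55]
[-28.0, -0.8, -6.0] [0.01, 0.16, 0.0] -> [ 0.525 -0.006  0.3  ]
[-48.1, -1.0, 11.6] [0.01, 0.56, 0.0] -> [ 0.501 -0.203  0.122]
gel [ 0.41451085 -0.47609223  0.0601393 ] [ 0.53772992 -0.01790641  1.23174091]
```

Request:
arm_command:
  increments:
    - {"dx":0,"dy":0,"dz":-5,"wx":0,"wy":0,"wz":0,"grip":0}
    - {"dx":-5,"dy":0,"dz":-6,"wx":0,"wy":0.05,"wz":0,"grip":0}
    - {"dx":-10,"dy":-0.2,"dz":-6,"wx":0,"wy":0.1,"wz":0,"grip":0}
    - {"dx":-15,"dy":-0.4,"dz":-6,"wx":0,"wy":0.15,"wz":0,"grip":0}
    - {"dx":-20,"dy":-0.5,"dz":-6,"wx":0,"wy":0.2,"wz":0,"grip":0}
    - {"dx":-25,"dy":-0.6,"dz":-6,"wx":0,"wy":0.25,"wz":0,"grip":0}
    - {"dx":-30,"dy":-0.8,"dz":-6,"wx":0,"wy":0.32,"wz":0,"grip":0}
    - {"dx":-35,"dy":-0.8,"dz":-6,"wx":0,"wy":0.4,"wz":0,"grip":0}
    - {"dx":-40,"dy":-0.9,"dz":-6,"wx":0,"wy":0.48,"wz":0,"grip":0}
    - {"dx":-45,"dy":-1,"dz":-4,"wx":0,"wy":0.56,"wz":0,"grip":0}

```text
clock: 7.1
eef_pos: [0.5017, -0.1725, 0.2793]
tool_rot: [0.718, 0.636, 0.214, -0.184]
ft_force: [2.0, 0.7, 0.2]
grip_width: -0.0
grasp_force: 0.0
```

```bash
python3 -c "
from h import *
face(45,140,130,150);face(45,140,115,150)
inc(edge(-1,41,33,-60,30),edge(-1,41,33,-5,15),edge(-1,41,33,40,12),edge(-1,41,33,40,0))
"
```

```text
729 [[-35.0, 66.0, 134.0], [2.0, 86.0, 139.0], [40.0, 106.0, 143.0]] slope [4.0000e-03 1.8000e-02 1.3744e+02]
774 [[-36.0, 67.0, 121.0], [2.0, 86.0, 139.0], [40.0, 108.0, 143.0]] slope [1.40000e-02 1.02000e-01 1.29167e+02]
t 7.2 p [ 0.498 -0.178  0.268] F [ 1.42  0.13 -1.38]
[-10.0, 0.8, 10.9] [-0.0, -0.0, -0.02] -> [ 0.501 -0.203  0.122]
[-8.5, 0.8, 16.4] [-0.0, -0.0, -0.02] -> [ 0.506 -0.161  0.084]
[-8.2, 0.8, 20.9] [-0.0, -0.0, -0.02] -> [ 0.509 -0.134  0.048]
[-7.0, 0.7, 20.9] [-0.0, -0.0, -0.02] -> [ 0.51  -0.124  0.055]
```

Blue is upright: its top spans y 66–106 mm, level, 25 mm from the bay centre as predicted. Now I'll approach green.

Request:
arm_command:
  increments:
    - {"dx":-5,"dy":0.4,"dz":3,"wx":0,"wy":0,"wz":-0.02,"grip":0}
    - {"dx":-9,"dy":0.8,"dz":6,"wx":0,"wy":0,"wz":-0.02,"grip":0}
    - {"dx":-10,"dy":0.8,"dz":11,"wx":0,"wy":0,"wz":-0.02,"grip":0}
    - {"dx":-9,"dy":0.8,"dz":15,"wx":0,"wy":0,"wz":-0.02,"grip":0}
    - {"dx":-8.5,"dy":0.8,"dz":17,"wx":0,"wy":0,"wz":-0.02,"grip":0}
    - {"dx":-8.5,"dy":0.8,"dz":17,"wx":0,"wy":0,"wz":-0.02,"grip":0}
    - {"dx":-8.5,"dy":0.8,"dz":17,"wx":0,"wy":0,"wz":-0.02,"grip":0}
    - {"dx":-8.5,"dy":0.8,"dz":17,"wx":0,"wy":0,"wz":-0.02,"grip":0}

```text
clock: 8.0
eef_pos: [0.5138, -0.1523, 0.0905]
tool_rot: [0.712, 0.644, 0.214, -0.181]
ft_force: [0.2, 0.2, 1.6]
grip_width: -0.0005
grasp_force: 0.0
```

```bash
python3 -c "
from h import *
look('g1')
inc(edge(-1,41,33,40,12),edge(-1,41,33,40,0))
"
```

```text
20 []
20 [[-237, 155], [-186, 96], [-182, 101], [-179, 104], [-174, 108], [-170, 114], [-167, 112], [-162, 117], [-158, 119], [-155, 123], [-151, 121], [-147, 121], [-143, 114], [-139, 108], [-135, 103], [-130, 105], [-126, 93], [-122, 88], [-117, 88], [-113, 81], [-109, 71]]
t 8.05 p [ 0.514 -0.153  0.091] F [0.36 0.15 0.17]
[-0.8, -0.7, 4.6] [0.01, 0.01, 0.02] -> [ 0.509 -0.134  0.048]
[0.4, -0.7, 4.6] [0.01, 0.01, 0.02] -> [ 0.51  -0.124  0.055]
```

View pics/g1.png

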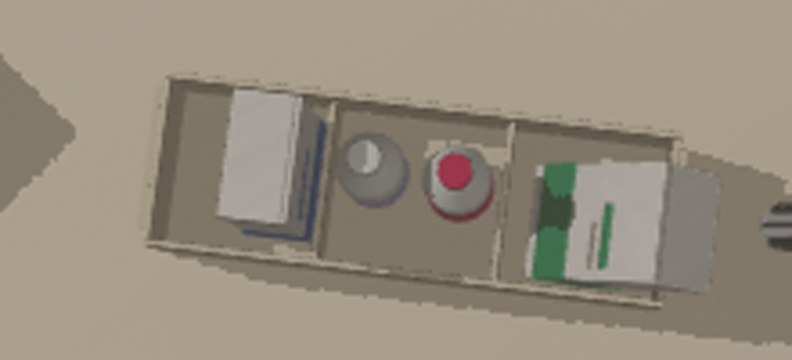

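Blue stands at (265,155). The fingertip at (765,225) is in line with the centre of green's outer edge at (712,232). Slide in, then make contact.

Request:
arm_command:
  increments:
    - {"dx":-0.8,"dy":-0.4,"dz":1.5,"wx":0.01,"wy":0.01,"wz":0.02,"grip":0}
    - {"dx":-0.8,"dy":-0.7,"dz":3,"wx":0.01,"wy":0.01,"wz":0.02,"grip":0}
    - {"dx":-0.8,"dy":-0.7,"dz":4.6,"wx":0.01,"wy":0.01,"wz":0.02,"grip":0}
    - {"dx":-0.8,"dy":-0.7,"dz":4.6,"wx":0.01,"wy":0.01,"wz":0.02,"grip":0}
    - {"dx":-0.8,"dy":-0.7,"dz":4.6,"wx":0.01,"wy":0.01,"wz":0.02,"grip":0}
    - {"dx":-0.5,"dy":-0.7,"dz":4.6,"wx":0.01,"wy":0.01,"wz":0.02,"grip":0}
    - {"dx":-0.2,"dy":-0.7,"dz":4.6,"wx":0.01,"wy":0.01,"wz":0.02,"grip":0}
    - {"dx":0.1,"dy":-0.7,"dz":4.6,"wx":0.01,"wy":0.01,"wz":0.02,"grip":0}
    - {"dx":0.3,"dy":-0.7,"dz":4.6,"wx":0.01,"wy":0.01,"wz":0.02,"grip":0}

```text
clock: 8.95
eef_pos: [0.5099, -0.1236, 0.0531]
tool_rot: [0.716, 0.637, 0.212, -0.191]
ft_force: [-0.2, -0.7, -0.1]
grip_width: 0.0002
grasp_force: 0.0
```

```bash
python3 -c "
from h import *
look('g2')
inc(*[edge(-1,t,p,40,0) for t,p in((41,33),(38,30),(35,27),(32,25),(29,23),(26,21),(23,18),(20,15),(17,12))])
"
```

```text
20 []
20 [[-239, 129], [-234, 124], [-232, 119], [-227, 124], [-222, 139], [-220, 131], [-215, 132], [-212, 122], [-189, 95], [-186, 94], [-181, 100], [-177, 104], [-172, 109], [-169, 111], [-165, 116], [-160, 120], [-157, 121], [-153, 124], [-149, 120], [-145, 118], [-141, 114], [-137, 105], [-132, 96], [-128, 98], [-124, 94], [-120, 84], [-116, 85], [-112, 77], [-107, 71]]
t 9.0 p [ 0.51  -0.123  0.053] F [-0.5   0.68 -0.86]
[0.1, 0.1, -0.1] [-0.0, -0.0, 0.0] -> [ 0.51  -0.124  0.055]
[0.5, 0.1, -0.3] [-0.0, -0.06, 0.0] -> [ 0.511 -0.121  0.058]
[0.9, 0.1, -0.4] [-0.0, -0.11, 0.0] -> [ 0.511 -0.118  0.061]
[1.4, 0.1, -0.4] [-0.0, -0.14, 0.0] -> [ 0.512 -0.115  0.064]
[1.8, 0.1, -0.5] [-0.0, -0.18, 0.0] -> [ 0.512 -0.111  0.067]
[2.3, 0.1, -0.5] [-0.0, -0.21, 0.0] -> [ 0.513 -0.107  0.07 ]
[2.7, 0.1, -0.5] [-0.0, -0.27, 0.0] -> [ 0.513 -0.103  0.072]
[3.2, 0.1, -0.5] [-0.0, -0.32, 0.0] -> [ 0.513 -0.1    0.074]
[3.6, 0.1, -0.4] [-0.0, -0.37, 0.0] -> [ 0.514 -0.096  0.076]
```

Request:
arm_command:
  increments:
    - {"dx":0.3,"dy":0.1,"dz":-0.1,"wx":0,"wy":-0.02,"wz":0,"grip":0}
    - {"dx":0.5,"dy":0.1,"dz":-0.3,"wx":0,"wy":-0.05,"wz":0,"grip":0}
    - {"dx":0.7,"dy":0.1,"dz":-0.3,"wx":0,"wy":-0.08,"wz":0,"grip":0}
    - {"dx":0.9,"dy":0.1,"dz":-0.4,"wx":0,"wy":-0.1,"wz":0,"grip":0}
    - {"dx":1.1,"dy":0.1,"dz":-0.4,"wx":0,"wy":-0.12,"wz":0,"grip":0}
    - {"dx":1.3,"dy":0.1,"dz":-0.4,"wx":0,"wy":-0.14,"wz":0,"grip":0}
    - {"dx":1.5,"dy":0.1,"dz":-0.4,"wx":0,"wy":-0.16,"wz":0,"grip":0}
    - {"dx":1.7,"dy":0.1,"dz":-0.5,"wx":0,"wy":-0.17,"wz":0,"grip":0}
    - {"dx":1.8,"dy":0.1,"dz":-0.5,"wx":0,"wy":-0.18,"wz":0,"grip":0}

```text
clock: 9.9
eef_pos: [0.5121, -0.1113, 0.0667]
tool_rot: [0.733, 0.651, 0.147, -0.133]
ft_force: [-0.4, -0.1, 0.1]
grip_width: -0.0
grasp_force: 0.0
```

```bash
python3 -c "
from h import *
look('g3')
inc(*[edge(-1,t,p,40,0) for t,p in((29,23),(26,21),(23,18),(20,15),(17,12),(14,10),(11,8))])
"
```

```text
20 []
20 [[-205, 143], [-198, 145], [-193, 153], [-190, 147], [-187, 150], [-183, 149], [-167, 110], [-164, 109], [-160, 115], [-156, 115], [-152, 116], [-147, 118], [-144, 123], [-140, 122], [-136, 127], [-131, 131], [-129, 130], [-125, 126], [-121, 120], [-118, 115], [-115, 107], [-111, 101], [-106, 96], [-102, 85], [-98, 73], [-93, 70]]
t 9.95 p [ 0.512 -0.111  0.067] F [0.89 0.45 0.85]
[0.0, -0.0, -0.0] [-0.0, 0.0, 0.0] -> [ 0.512 -0.111  0.067]
[0.5, -0.0, -0.1] [-0.0, -0.03, 0.0] -> [ 0.513 -0.107  0.07 ]
[0.9, -0.0, -0.2] [-0.0, -0.08, 0.0] -> [ 0.513 -0.103  0.072]
[1.3, -0.0, -0.2] [-0.0, -0.14, 0.0] -> [ 0.513 -0.1    0.074]
[1.8, -0.0, -0.3] [-0.0, -0.19, 0.0] -> [ 0.514 -0.096  0.076]
[2.3, -0.0, -0.3] [-0.0, -0.22, 0.0] -> [ 0.514 -0.092  0.078]
[2.7, -0.0, -0.2] [-0.0, -0.26, 0.0] -> [ 0.515 -0.087  0.08 ]
```

Green follows as well: its top face runs (−169,110) to (−128,130) mm, about 28° of lean. Continue past balance.

Request:
arm_command:
  increments:
    - {"dx":0.2,"dy":0,"dz":0,"wx":0,"wy":-0.02,"wz":0,"grip":0}
    - {"dx":0.4,"dy":0,"dz":-0.1,"wx":0,"wy":-0.03,"wz":0,"grip":0}
    - {"dx":0.6,"dy":0,"dz":-0.1,"wx":0,"wy":-0.05,"wz":0,"grip":0}
    - {"dx":0.8,"dy":0,"dz":-0.2,"wx":0,"wy":-0.07,"wz":0,"grip":0}
    - {"dx":1.0,"dy":0,"dz":-0.2,"wx":0,"wy":-0.09,"wz":0,"grip":0}
    - {"dx":1.1,"dy":0,"dz":-0.2,"wx":0,"wy":-0.11,"wz":0,"grip":0}
    - {"dx":1.2,"dy":0,"dz":-0.2,"wx":0,"wy":-0.13,"wz":0,"grip":0}
    - {"dx":1.3,"dy":0,"dz":-0.2,"wx":0,"wy":-0.14,"wz":0,"grip":0}
    - {"dx":1.4,"dy":0,"dz":-0.2,"wx":0,"wy":-0.15,"wz":0,"grip":0}
    - {"dx":1.5,"dy":0,"dz":-0.2,"wx":0,"wy":-0.16,"wz":0,"grip":0}

```text
clock: 10.95
eef_pos: [0.5136, -0.0985, 0.0742]
tool_rot: [0.742, 0.66, 0.088, -0.081]
ft_force: [0.2, 0.1, -0.9]
grip_width: -0.0001
grasp_force: 0.0
```

```bash
python3 -c "
from h import *
look('g4')
face(-145,-40,112,135)
inc(*[edge(-1,t,p,40,0) for t,p in((20,15),(17,12),(14,10),(11,8))])
"
```

```text
20 []
20 [[-161, 159], [-124, 124], [-121, 119], [-116, 123], [-114, 125], [-110, 118], [-106, 123], [-103, 120], [-99, 122], [-95, 122], [-90, 121]]
790 [[-44.0, -118.0, 118.0], [-8.0, -94.0, 123.0], [27.0, -70.0, 127.0]] slope [4.00000e-03 2.70000e-02 1.25073e+02]
t 11.05 p [ 0.514 -0.098  0.074] F [-0.23  0.22 -1.26]
[-0.1, -0.0, -0.0] [-0.0, 0.02, 0.0] -> [ 0.513 -0.1    0.074]
[0.3, -0.0, -0.2] [-0.0, -0.03, 0.0] -> [ 0.514 -0.096  0.076]
[0.8, -0.0, -0.2] [-0.0, -0.06, 0.0] -> [ 0.514 -0.092  0.078]
[1.2, -0.0, -0.3] [-0.0, -0.1, 0.0] -> [ 0.515 -0.087  0.08 ]
```

Green has dropped onto its base. Retreat outwards and up.

Request:
arm_command:
  increments:
    - {"dx":-2,"dy":0,"dz":0,"wx":0,"wy":0,"wz":0,"grip":0}
    - {"dx":-4,"dy":0,"dz":-4,"wx":0,"wy":0,"wz":0,"grip":0}
    - {"dx":-4,"dy":0,"dz":-9,"wx":0,"wy":0,"wz":0,"grip":0}
    - {"dx":-4,"dy":0,"dz":-14,"wx":0,"wy":0,"wz":0,"grip":0}
    - {"dx":-4,"dy":0,"dz":-18,"wx":0,"wy":0,"wz":0,"grip":0}
    - {"dx":-4,"dy":0,"dz":-18,"wx":0,"wy":0,"wz":0,"grip":0}
    - {"dx":-4,"dy":0,"dz":-18,"wx":0,"wy":0,"wz":0,"grip":0}
    - {"dx":-4,"dy":0,"dz":-18,"wx":0,"wy":0,"wz":0,"grip":0}
    - {"dx":-4,"dy":0,"dz":-18,"wx":0,"wy":0,"wz":0,"grip":0}

```text
clock: 11.95
eef_pos: [0.5038, -0.1789, 0.2378]
tool_rot: [0.742, 0.66, 0.087, -0.082]
ft_force: [-0.4, -0.4, 0.6]
grip_width: 0.0
grasp_force: 0.0
```

```bash
python3 -c "
from h import *
look('f')
face(45,140,134,150);face(-145,-40,116,135)
t,_=viewer.camera('top');cv2.imwrite('pics/f2.png',t[...,::-1])
print(monitor.get_obs()['ft_force'])
"
```

```text
20 []
20 [[-114, 121], [-110, 121], [-107, 124], [-103, 124], [-99, 123], [-96, 124], [-92, 123]]
704 [[-35.0, 67.0, 135.0], [2.0, 87.0, 139.0], [40.0, 107.0, 143.0]] slope [-5.00000e-03 -5.00000e-03  1.39267e+02]
780 [[-44.0, -114.0, 118.0], [-8.0, -90.0, 122.0], [27.0, -66.0, 126.0]] slope [0.00000e+00 5.00000e-03 1.22154e+02]
[-0.67090795  0.39006279 -0.62781887]
```

View pics/f2.png

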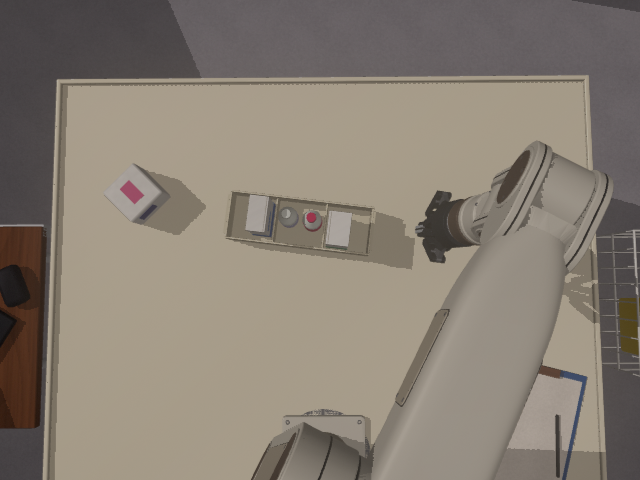

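Both cartons stand level with their bases at the predicted spots, and the bottles and pack haven't moved. The wrist hides the gel, so I'll compare it in the side view against the first picture.

```bash
python3 -c "
from h import *
s,_=viewer.camera('side');a=np.load('side0.npz')['p']
def gel(p):
    h=cv2.cvtColor(p,cv2.COLOR_RGB2HSV);m=(h[...,0]>80)&(h[...,0]<100)&(h[...,1]>90);m[:, :300]=0;m[:,380:]=0;m[200:]=0
    v,u=np.nonzero(m);return len(u),u.mean() if len(u) else 0,v.mean() if len(u) else 0,v.min() if len(u) else 0
print(gel(a),gel(s));print(monitor.get_obs()['joint_pos'])
cv2.imwrite('pics/s2.png',s[...,::-1])"
```

```text
(589, np.float64(337.2308998302207), np.float64(120.39898132427844), np.int64(85)) (467, np.float64(337.59528907922913), np.float64(126.88436830835117), np.int64(85))
[-0.47925572  0.3722092   0.25914627  1.54893003  0.22224682  1.19842593]
```

View pics/s2.png

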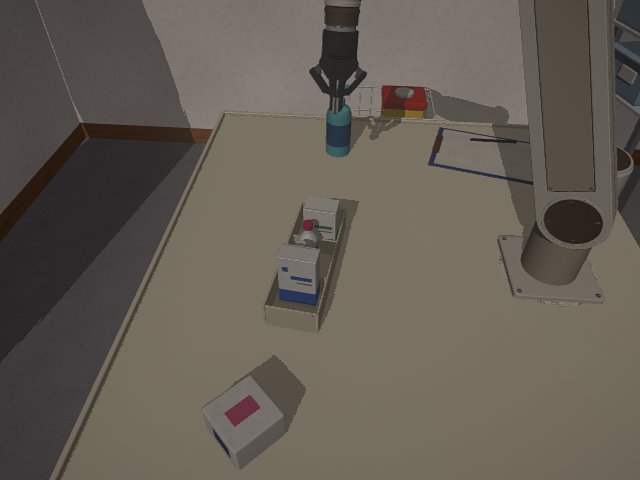

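The side view shows both cartons upright at (298,273) and (321,217). The gel is still at (338,130), only partly hidden by the gripper, which is well clear in front of it. Handing in.

```bash
python3 -c "
from h import *
print(job.job_done())"
```

```text
the job is handed in; nothing more can be done
None
```

I pushed both cartons upright in their own end bays, about 25 mm (blue) and 22 mm (green) from the bay centres. The bottles, gel dispenser and compress pack stayed in place, and the job is handed in at about 12 s; no verdict was returned.

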